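# Ratchet-clamp a white panel for sanding

## Robot

A 7-joint arm with a two-finger parallel gripper is mounted at the origin on the work surface. World frame = base frame: x ahead of the robot, y to its left, z up, the work surface at z = 0. Lengths are in mm, angles in rad, forces in N, time in s.
With the tool pointing down it reaches from about 425 to 875 mm from the base axis. Payload 9.9 kg.
Tool frame: the origin (TCP) lies between the finger pads; the fingertips stand 14 mm ahead of it and the grasp point (between the pads) lies 5 mm behind it; z points along the fingers, y is the direction in which the jaws open and shut (so a half turn about z gives the same grasp; the last joint's range is limited). The gripper opens to 85 mm and grips with 20 to 120 N. Pads are 22 mm wide; open, the fingers measure 114 mm over their backs; the gripper's body (76 mm by 85 mm) begins 54 mm behind the grasp point. The pads swing forward as they close: fully open they stand 13 mm farther back than shut.
Start: joints at [-1.221, 0.576, 0.025, 1.437, -0.015, 1.129, -0.057], TCP at [283.711, 612.485, 245.289] pointing down, gripper open.
Joint ranges: [-2.76, 2.76], [-0.34, 2.15], [-1.52, 1.57], [0.19, 2.46], [-1.09, 4.23], [0.17, 1.99], [-2.82, 2.82]. Speed limits (rad/s): [2.22, 2.22, 3.01, 3.01, 3.14, 3.14, 3.14].

## Interface

Orientations are given as a 3x3 rotation matrix whose columns are the frame's x, y, z axes.
In Python, from plant import status, viewer, arm gives the robot as it stands.
- The arm moves only by the tool move_arm, never from a script. Its argument "rows" is a list that holds one entry, the list of rows, each a list of 7 numbers: the shift along the tool's x, y, z in m, then the turn, a rotation vector about the tool's x, y, z in rad, then the finger opening in m, from 0 to 0.0854. A call has exactly 10 rows; each row shifts and turns the pose as measured when the row begins, along the tool's axes as they then stand; what a row does not reach is not made up. A row lasts 1/12 s, in which the tool goes at most 41.7 mm and 7.16 degrees, less where a joint would pass 70% of its speed; a pose out of reach is approached as far as the arm can. A call with a gripper value outside its range is refused whole. The fingers move at their own pace and stop on an object; "force" is the grip in N (left out, the last holds). Time passes only in rows, so rows that do not move let the fingers close, or fill a call up. It gives the time, the measured TCP pose, the force and the opening at its end, in the units of the state.
- status.get_state(): the state, without advancing time (a new reading comes with each control period).
- viewer.capture(name): name is "scene" or "top" or "wrist"; returns (picture, depth): 420x560x3 uint8, blue, green, red; 420x560 float32, mm along the optical axis (not along the pixel's ray), 0 where there is no reading.
- viewer.camera_info(name): a dict with "fov_y" (degrees; the focal length in pixels is half the picture's height over the tangent of half this angle, whatever the lens; pixels are square), "cx", "cy" (the principal point, pixels), "k1" (the pictures are not rectified: a ray, as slopes to the right and down, at radius r is drawn at 1 + k1 r^2 times it, then the intrinsics apply), "R" (3x3) and "t" (3): a world point X has camera coordinates R X + t. Camera axes: x right, y down, z forward; pixel columns grow to the right and rows downward; lengths in mm; the calibration is good to about 2 mm. A picture is of the moment at which its call begins: read the wrist's pose just before it. camera_info takes no time and is no camera call; for the wrist camera it gives the pose at the moment of the call.
- arm.job_done(): hands the job in, once; it reports no verdict.
The state is a dict: "clock": time; "joint_positions": joint angles; "dq": joint speeds; "effort": joint torques, N m; "position": TCP position; "ee_rot": TCP orientation; "contact_force": force on the tool from outside, world axes, zero at the start; "torque": the same for the moment, N m; "finger_gap": finger opening in mm.
Only numpy, scipy, OpenCV 4.12 (cv2) and the standard library are available. Lean on these libraries where they do the work, as an engineer would, in place of code of your own. Each camera call takes 0.05 s, during which the arm holds its last target.

## Task

Clamp the white panel for sanding: take the red handle of the ratchet clamp and pump it, stroke by stroke, until the ram has pushed the panel flat against the aluminium fence and the yellow spring plunger is pressed in by 3 to 18 mm, then stop and let go. Move the ram and the panel only by pumping the lever (do not push them with the gripper), and leave the sander, can and cork block where they are.

Things in the scene. Friction and masses are not known exactly. Their poses are not given: they have to be found in the camera images.
- station: fixed plywood board 545 x 240 x 18 mm on the bench with a blue ratchet clamp. Origin on the bench under the lever's pivot; x points the way the ram pushes (towards the fence), z up. The board spans x -120 to 425 mm. The clamp housing spans x -35 to 65 mm, is 80 mm wide at the foot, 48 mm above, 90 mm high.
- pivot (a point): centre of the lever's hinge, 73 mm above the bench over the station's origin; hinge axis = station's y axis. The lever has no return spring and stays where it is left (about 2 N at the handle to move it, under 15 N when clamping).
- handle (a point): centre of the red cross-grip, 150 mm from the pivot; z points along the lever away from the pivot, y along the hinge. Block 90 mm wide along the hinge, 18 mm thick in the swing direction, 40 mm long along the lever, on a steel arm 20 x 8 mm. Grip it across the 18 mm with the tool in line with the lever, coming from beyond its end.
- lever (a joint): lever angle, 0 to 0.44 rad between stops. At 0 it leans 20 degrees from vertical away from the panel (to the station's -x), at 0.44 it leans 45. Each pull from 0 to beyond 0.41 drives the ram on by one 10 mm tooth; pushing it back to 0 lets the pawl drop behind the next tooth, the ram falling back 2 mm at most. Part strokes may gain nothing. It may start above 0: push it back first.
- ram: toothed steel bar of the clamp, 24 mm wide, 205 mm long, 26 to 44 mm above the bench, with the plunger at its front. Its origin starts at the station's origin (up to 4 mm on) and moves along the station's x in 10 mm steps (it may stand up to 2.5 mm past a step); a pawl stops it from going back and there is no release.
- plunger (a joint): how far the spring plunger at the ram's nose is pressed in, m: 0 free (35 mm of yellow sleeve showing), 0.035 solid. Its black pad, 70 x 22 mm, has its face 129 mm ahead of the ram's origin when free. It yields from about 3 N (up to 2 mm while the panel merely slides), then 10 mm per 4 N; once the panel meets the fence each stroke presses it in 10 mm more.
- panel: loose white panel, 200 mm (its x, along the ram) x 200 mm x 18 mm, about 0.6 kg, lying on the station's board between the pressure pad and the fence; origin at the centre of its underside
- fence: fixed aluminium fence across the board, 30 x 220 x 26 mm; origin in the middle of the foot of the face that looks at the panel, its x axis pointing away from the panel, so the panel is against it when the panel's origin is 100 mm before it
- sander: bystander: round orbital sander standing on its yellow pad, 150 mm across, 112 mm high; origin at the centre of its underside
- filler: bystander: can of filler, 80 mm across, 100 mm high; origin at the centre of its underside
- block: bystander: cork sanding block 120 x 65 x 35 mm; origin at the centre of its underside

How it is judged (in metres and radians):
On the way, in this order (a step that is already met when the one before it is completed fails the run):
1. the ram has begun to push the panel along (by 4 mm or more) (distance of panel from where it was at the start of the episode above 0.004 m), for 0.1 s.
2. the panel is against the fence (within 3 mm) (x of panel in the frame of fence above -0.103 m), for 0.2 s.
At the end, for the whole second after the job is handed in: The panel lies flat on the board, at rest, square to the fence (within 0.05 rad) and against it (within 3 mm), and the plunger is pressed in by 3 to 18 mm; the lever may stand anywhere (x of panel in the frame of fence above -0.103 m and angle between the x axis of panel and the x axis of fence, either way round below 0.05 rad and z of panel in the frame of fence below 0.004 m and value of joint plunger between 0.003 and 0.018 m and linear speed of panel below 0.01 m/s); the robot touches nothing.
It fails at once if the gripper pushes the ram or its plunger (over 2 N) (contact force between any of the fingers, the arm and ram above 2 N).
It fails at once if the gripper pushes the panel (over 2 N) (contact force between any of the fingers, the arm and panel above 2 N).
It fails at once if a bystander is moved by more than 30 mm (distance of any of sander, filler, block from where it was at the start of the episode above 0.03 m).
It also fails if it takes over 64 s, if anything falls off the work surface, if the arm or the gripper's body presses on something with over 40 N, if the wrist force passes 120 N, or if a joint passes its speed limit or range.

## Working session

There is one attempt and no reset: what is moved stays moved. The work goes in short steps, Python scripts to look and compute and a tool call to move; the robot and the scene stay as the last step left them, time stands still between calls to the robot, and variables do not carry over. Pictures are saved under pics/ and viewed, and the job is handed in when it is done.

Besides the shell and the picture viewer there is one more tool, called after ">>>" by a JSON object that holds its "method" and its "body", one argument or row to a line. move_arm: Moves the arm, as the interface text tells. Its arguments: {"type":"object","properties":{"rows":{"type":"array","items":{"type":"array","items":{"type":"array","items":{"type":"number"}}}},"force":{"type":"number"}},"required":["rows"]}

```bash
ls; mkdir -p pics; python3 - <<'E'
from plant import status, viewer, arm
import cv2,numpy as np
s=status.get_state()
for k in s: print(k,np.round(s[k],3).tolist())
for n in ["scene","top"]:
    im,d=viewer.capture(n); cv2.imwrite(f"pics/{n}0.png",im); np.save(f"pics/{n}0.npy",d)
    print(n,viewer.camera_info(n), d.min(), d.max())
E
```

```text
pics
clock 0.0
joint_positions [-1.221, 0.577, 0.025, 1.438, -0.015, 1.129, -0.057]
dq [0.001, -0.001, 0.0, -0.001, 0.001, -0.002, -0.0]
effort [-0.0, -76.575, 2.25, -28.598, 0.015, 0.013, -0.0]
position [283.525, 612.073, 244.426]
ee_rot [[-0.907, 0.42, -0.001], [0.42, 0.907, -0.002], [-0.0, -0.002, -1.0]]
contact_force [0.367, -0.538, -0.473]
torque [-0.032, 0.035, 0.012]
finger_gap 85.581
scene {'fov_y': 56.57331968587226, 'cx': 279.7667900732942, 'cy': 216.77354854221556, 'k1': -0.06932106316490848, 'R': array([[-0.59338667,  0.80469506,  0.01892436],
       [ 0.6214408 ,  0.47294314, -0.62460878],
       [-0.51156974, -0.35887415, -0.78070849]]), 't': array([ 238.82213341, -242.59485732, 1425.18596184])} 0.0 3259.4658
top {'fov_y': 46.750449132005905, 'cx': 276.5933007547558, 'cy': 210.48933836206612, 'k1': 0.040552556069375266, 'R': array([[ 1.82138894e-03, -9.99983842e-01, -5.38492835e-03],
       [-9.83461712e-01, -8.15991864e-04, -1.81114314e-01],
       [ 1.81106994e-01,  5.62575047e-03, -9.83447308e-01]]), 't': array([  70.49081429,  529.82906014, 1084.00008986])} 0.0 1850.0558
```

View pics/scene0.png

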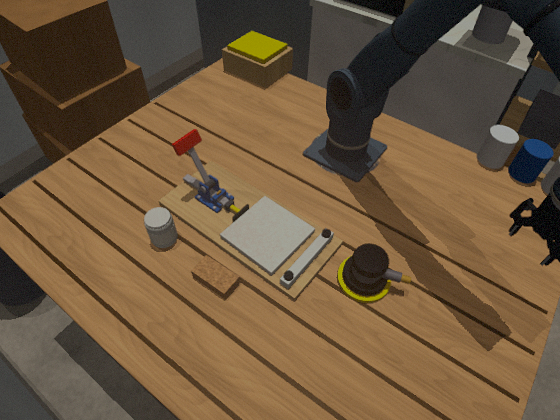

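View pics/top0.png

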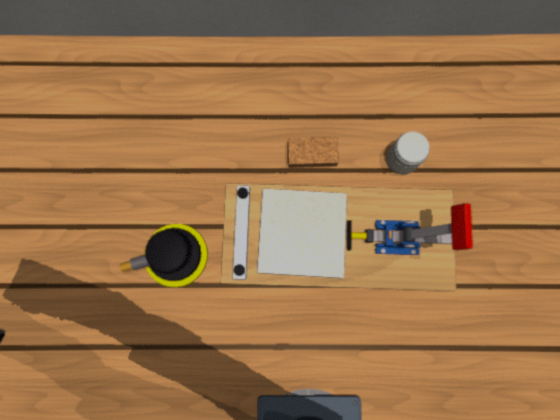

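The scene view shows the red handle at (187,142), the blue clamp at (213,195), the panel at (268,235) and the fence at (308,258). The top view shows the handle at (461,227), the pad at (349,235), the panel at (303,233), the fence at (241,232) and the can at (408,150).

```bash
cat > h.py <<'E'
import numpy as np,cv2
from plant import status, viewer
def K(ci,h=420):
    f=h/2/np.tan(np.radians(ci['fov_y'])/2); return f
def ray(ci,uv):
    uv=np.atleast_2d(np.asarray(uv,float)); f=K(ci)
    Km=np.array([[f,0,ci['cx']],[0,f,ci['cy']],[0,0,1]])
    n=cv2.undistortPoints(uv.reshape(-1,1,2),Km,np.array([ci['k1'],0,0,0.])).reshape(-1,2)
    return np.c_[n,np.ones(len(n))]
def plane(ci,uv,z):
    r=ray(ci,uv); C=-ci['R'].T@ci['t']; d=r@ci['R']
    return C+d*((z-C[2])/d[:,2])[:,None]
def deproj(ci,uv,dep):
    r=ray(ci,uv)*np.asarray(dep)[:,None]; return (r-ci['t'])@ci['R']
def proj(ci,X):
    X=np.atleast_2d(X)@ci['R'].T+ci['t']; n=X[:,:2]/X[:,2:]; r2=(n**2).sum(1,keepdims=True)
    return n*(1+ci['k1']*r2)*K(ci)+[ci['cx'],ci['cy']]
def cloud(ci,d,mask):
    v,u=np.nonzero((mask>0)&(d>0)); return deproj(ci,np.c_[u,v],d[v,u]),np.c_[u,v]
def masks(im):
    h=cv2.cvtColor(im,cv2.COLOR_BGR2HSV); H,S,V=[h[...,i].astype(int) for i in range(3)]
    return dict(red=((H<6)|(H>174))&(S>180)&(V>70), blue=(H>100)&(H<130)&(S>120)&(V>50),
      yellow=(H>24)&(H<34)&(S>200)&(V>120), white=(S<40)&(V>150))
E
python3 - <<'E'
from h import *
for n in ["top","scene"]:
    im=cv2.imread(f"pics/{n}0.png"); d=np.load(f"pics/{n}0.npy"); ci=viewer.camera_info(n)
    for k,m in masks(im).items():
        nn,lab,st,ce=cv2.connectedComponentsWithStats(m.astype(np.uint8))
        for i in range(1,nn):
            if st[i,4]<40: continue
            P,uv=cloud(ci,d,lab==i)
            if len(P)<5 or abs(P[:,0].mean())>1200: continue
            r=cv2.minAreaRect(uv.astype(np.float32))
            print(n,k,st[i,4],ce[i].round(),'mean',P.mean(0).round(),'lo',np.percentile(P,3,axis=0).round(),'hi',np.percentile(P,97,axis=0).round())
            if k in('white','red'): print('   corners',cv2.boxPoints(r).round(1).tolist())
    
E
```

```text
top red 848 [462. 226.] mean [ 468. -290.  217.] lo [ 427. -306.  199.] hi [ 508. -279.  229.]
   corners [[451.0, 204.0], [471.0, 204.0], [471.0, 248.0], [451.0, 248.0]]
top blue 637 [395. 238.] mean [ 466. -202.   47.] lo [ 435. -252.   25.] hi [ 506. -163.   91.]
top yellow 753 [184. 259.] mean [420. 290.  14.] lo [359. 240.   4.] hi [501. 368.  18.]
top yellow 76 [359. 235.] mean [ 473. -120.   40.] lo [ 467. -136.   35.] hi [ 478. -104.   44.]
top white 744 [413. 147.] mean [ 667. -238.  100.] lo [ 637. -268.   96.] hi [ 698. -207.  104.]
   corners [[398.0, 132.0], [428.0, 132.0], [428.0, 161.0], [398.0, 161.0]]
top white 7106 [302. 233.] mean [479.  12.  36.] lo [388. -81.  32.] hi [573. 105.  40.]
   corners [[257.20001220703125, 272.29998779296875], [262.0, 188.39999389648438], [347.6000061035156, 193.39999389648438], [342.79998779296875, 277.29998779296875]]
top white 821 [241. 231.] mean [482. 154.  44.] lo [408. 140.  40.] hi [556. 168.  48.]
   corners [[233.0, 266.5], [236.3000030517578, 195.5], [248.5, 196.0], [245.3000030517578, 267.0]]
top white 67 [446. 239.] mean [
[... 1918 characters left out ...]
875, 122.0999984741211], [520.2999877929688, 131.10000610351562], [515.5999755859375, 145.1999969482422]]
scene white 3622 [267. 233.] mean [487.  17.  36.] lo [392. -78.  33.] hi [576. 105.  39.]
   corners [[220.5, 233.5], [269.5, 184.5], [313.5, 228.5], [264.5, 277.5]]
scene white 375 [157. 217.] mean [ 669. -236.  100.] lo [ 639. -265.   97.] hi [ 699. -206.  103.]
   corners [[141.5, 218.5], [158.5, 201.5], [172.0, 215.0], [155.0, 232.0]]
scene white 450 [307. 255.] mean [485. 156.  44.] lo [411. 142.  41.] hi [554. 169.  47.]
   corners [[287.1000061035156, 269.8999938964844], [320.5, 232.3000030517578], [327.70001220703125, 238.6999969482422], [294.29998779296875, 276.29998779296875]]
```

```bash
python3 - <<'E'
from h import *
for n in ["top","scene"]:
    im=cv2.imread(f"pics/{n}0.png"); d=np.load(f"pics/{n}0.npy"); ci=viewer.camera_info(n)
    d2=cv2.medianBlur(d,5)
    P,uv=cloud(ci,d2,np.ones(d.shape))
    D=np.zeros(d.shape+(3,)); D[uv[:,1],uv[:,0]]=P
    X,Y,Z=D[...,0],D[...,1],D[...,2]
    box=(X>300)&(X<720)&(Y>-420)&(Y<240)
    b=(box&(Z>11)&(Z<60)).astype(np.uint8)
    b=cv2.morphologyEx(b,cv2.MORPH_OPEN,np.ones((5,5)))
    nn,lab,st,ce=cv2.connectedComponentsWithStats(b); i=1+st[1:,4].argmax()
    m=(lab==i)&(Z<24)
    Q=D[m]; r=cv2.minAreaRect(Q[:,:2].astype(np.float32)); print(n,'board',np.round(r[0],1),np.round(r[1],1),r[2], Q[:,2].mean())
    print(cv2.boxPoints(r).round(1).tolist())
    w=masks(im)['white']
    for nm,mm in [('panel',w&box&(np.abs(Z-36)<4)&(Y<125)),('fence',box&(np.abs(Z-44)<4)&(Y>125)&(Y<185))]:
        mm=cv2.morphologyEx(mm.astype(np.uint8),cv2.MORPH_CLOSE,np.ones((3,3)))
        nn,lab,st,ce=cv2.connectedComponentsWithStats(mm); i=1+st[1:,4].argmax()
        c=cv2.findContours((lab==i).astype(np.uint8),cv2.RETR_EXTERNAL,cv2.CHAIN_APPROX_NONE)[0][0].reshape(-1,2)
        z={'panel':36,'fence':44}[nm]
        G=plane(ci,c,z); r=cv2.minAreaRect(G[:,:2].astype(np.float32)); print(n,nm,np.round(r[0],1),np.round(r[1],1),round(r[2],2), cv2.boxPoints(r).round(1).tolist())
    # red
    R=masks(im)['red']&box; P=D[R]; P=P[P[:,2]>170]
    print('red',P.mean(0).round(1),np.ptp(P,axis=0).round(1)); e,v=np.linalg.eigh(np.cov(P.T)); print(np.sqrt(e).round(1)); print(v.T.round(3))
    yv=(masks(im)['yellow']&box&(Y<0)); print('yellow',D[yv].mean(0).round(1), np.percentile(D[yv],[2,98],axis=0).round(1).tolist())
E
```

```text
top board [475.8 -73.4] [545.6 240.2] 88.3411865234375 18.373373780205082
[[347.8999938964844, -342.6000061035156], [588.0, -349.6000061035156], [603.7999877929688, 195.8000030517578], [363.70001220703125, 202.8000030517578]]
top panel [480.7  11.3] [198.3 197.8] 86.66 [[376.20001220703125, -81.9000015258789], [573.7000122070312, -93.4000015258789], [585.2000122070312, 104.5], [387.79998779296875, 116.0]]
top fence [482.7 154.3] [ 30.  218.2] 88.27 [[373.20001220703125, 142.60000610351562], [591.2999877929688, 136.0], [592.2000122070312, 166.0], [374.1000061035156, 172.60000610351562]]
red [ 467.5 -290.5  217. ] [86.7 29.6 32.9]
[ 3.1 11.4 24.9]
[[ 0.019  0.769  0.639]
 [ 0.026  0.639 -0.769]
 [-0.999  0.031 -0.007]]
yellow [ 473.3 -120.2   40.1] [[467.0, -136.1, 37.2], [478.3, -104.0, 41.8]]
scene board [477.1 -73.9] [550.4 247.1] 88.75199127197266 18.078473915989353
[[347.6000061035156, -346.29998779296875], [594.7000122070312, -351.70001220703125], [606.5999755859375, 198.60000610351562], [359.6000061035156, 203.89999389648438]]
scene panel [482.7  12.2] [197.1 196.9] 86.36 [[378.20001220703125, -79.9000015258789], [574.7000122070312, -92.4000015258789], [587.2000122070312, 104.30000305175781], [390.70001220703125, 116.80000305175781]]
scene fence [484.5 155.8] [ 30.6 220.5] 88.02 [[373.79998779296875, 144.3000030517578], [594.0999755859375, 136.6999969482422], [595.2000122070312, 167.3000030517578], [374.79998779296875, 174.89999389648438]]
red [ 473.7 -287.   213.2] [91.4 29.8 31.8]
[ 2.3 11.3 25.6]
[[ 0.04   0.814  0.58 ]
 [-0.008 -0.58   0.814]
 [-0.999  0.037  0.017]]
yellow [ 476.8 -118.5   39.8] [[471.4, -133.6, 37.0], [480.9, -102.4, 41.9]]
```

```bash
cat >> h.py <<'E'
O=np.array([471.9,-226.,0]); A=np.radians(88.3)
ex=np.array([np.cos(A),np.sin(A),0]); Z=np.array([0,0,1.]); ey=np.cross(Z,ex)
def st(P): P=np.atleast_2d(P)-O; return np.c_[P@ex,P@ey,P[:,2]]
def leverpose(th,r):
    """TCP pose at lean th (rad from vertical), TCP distance r from pivot, tool in line"""
    s,c=np.sin(th),np.cos(th)
    zt=s*ex-c*Z; yt=-(c*ex+s*Z); xt=-ey
    return O+73*Z-zt*r, np.c_[xt,yt,zt]
from scipy.spatial.transform import Rotation as Rn
def rows(p0,R0,p1,R1,n,grip=0.0854):
    """n equal steps from pose 0 to pose 1"""
    w=Rn.from_matrix(R0.T@R1).as_rotvec()
    out=[];
    for i in range(n):
        Ri=R0@Rn.from_rotvec(w*i/n).as_matrix()
        out.append([round(float(x),4) for x in np.r_[Ri.T@(p1-p0)/n/1000,w/n]]+[grip])
    return out
E
python3 - <<'E'
from h import *
from scipy.optimize import minimize_scalar
for n in ["top","scene"]:
    im=cv2.imread(f"pics/{n}0.png"); d=np.load(f"pics/{n}0.npy"); ci=viewer.camera_info(n)
    P,uv=cloud(ci,d,cv2.erode(masks(im)['red'].astype(np.uint8),np.ones((3,3)))); S=st(P); S=S[S[:,2]>170]; S[:,2]-=73
    def f(th):
        u=-S[:,0]*np.sin(th)+S[:,2]*np.cos(th); w=S[:,0]*np.cos(th)+S[:,2]*np.sin(th)
        return np.minimum(abs(w-9),abs(u-170)).mean(), u,w
    for t in range(16,48,2): print(t,round(f(np.radians(t))[0],2),end=' ')
    r=minimize_scalar(lambda t:f(t)[0],bounds=(.3,.82),method='bounded'); _,u,w=f(r.x); print(n,np.degrees(r.x),r.fun,'u',np.percentile(u,[2,50,98]),'w',np.percentile(w,[2,50,98]),'y',np.percentile(S[:,1],[1,99]))
    P,uv=cloud(ci,d,masks(im)['yellow']); S=st(P); S=S[(abs(S[:,1])<60)&(S[:,0]<200)]; print('yel',S.mean(0),np.percentile(S,[2,98],axis=0))
E
```

```text
16 12.43 18 11.04 20 9.39 22 7.34 24 4.75 26 1.52 28 2.8 30 6.07 32 8.8 34 11.16 36 13.31 38 15.31 40 17.22 42 19.08 44 20.98 46 23.0 top 26.62771012474958 1.010606824115372 u [138.74132574 160.1068445  171.65513746] w [-1.27835143  8.49182141 11.47533512] y [-38.02322128  43.03624242]
yel [105.79134807   1.77003069  40.34674943] [[ 89.5440882   -3.51509436  34.96905573]
 [122.12756723   7.72982397  43.64462981]]
16 13.01 18 11.86 20 10.56 22 8.59 24 5.46 26 1.51 28 4.3 30 8.14 32 11.1 34 13.37 36 15.3 38 17.07 40 18.96 42 20.89 44 22.88 46 24.98 scene 26.311802007896144 1.2772766545306675 u [137.86110813 158.37807602 167.6686587 ] w [ 5.65612304  8.98396126 12.3166847 ] y [-39.90008137  26.60093546]
yel [108.40169622  -1.88227753  40.34883168] [[ 93.17442625  -6.54103502  36.89501256]
 [124.15770901   4.72877781  44.11185996]]
```

```bash
cat > plan.py <<'E'
from h import *
import sys
def cur():
    s=status.get_state(); return np.array(s['position']),np.array(s['ee_rot'])
E
python3 - <<'E'
from plan import *
p,R=cur()
th=np.radians(26.4)
pt,Rt=leverpose(th,300); print(pt,Rt)
# cylindrical path at ~radius, total 30 rows
N=30
az0,az1=np.arctan2(p[1],p[0]),np.arctan2(pt[1],pt[0]); r0,r1=np.hypot(*p[:2]),np.hypot(*pt[:2]); print(np.degrees([az0,az1]),r0,r1)
R_down=np.c_[-ey,-ex,-Z]
w=-np.radians(156.0)
ang=np.arctan2((R.T@R_down)[1,0],(R.T@R_down)[0,0]); print('turn about tool z',ang)
pp=p
for i in range(N):
    f=(i+1)/N; az=az0+(az1-az0)*f; r=r0+(r1-r0)*f; z=p[2]+(420-p[2])*min(1,f*2)
    q=np.array([r*np.cos(az),r*np.sin(az),z]); Ri=R@Rn.from_rotvec([0,0,ang*i/N]).as_matrix()
    d=Ri.T@(q-pp)/1000; pp=q
    print([*[round(float(x),3) for x in d],0,0,round(ang/N,3),0.0854],end=',\n')
E
```

```text
[ 467.94280327 -359.33184325  341.71352807] [[ 0.99955986 -0.0265724   0.01319066]
 [-0.02966624 -0.89531752  0.44443948]
 [-0.         -0.44463518 -0.89571176]]
[ 65.14579536 -37.52054798] 674.6338148141574 589.9913903704403
turn about tool z 2.7374833788880535
[-0.04, -0.004, -0.012, 0, 0, np.float64(0.091), 0.0854],
[-0.04, -0.003, -0.012, 0, 0, np.float64(0.091), 0.0854],
[-0.04, -0.002, -0.012, 0, 0, np.float64(0.091), 0.0854],
[-0.04, -0.0, -0.012, 0, 0, np.float64(0.091), 0.0854],
[-0.04, 0.001, -0.012, 0, 0, np.float64(0.091), 0.0854],
[-0.039, 0.002, -0.012, 0, 0, np.float64(0.091), 0.0854],
[-0.039, 0.003, -0.012, 0, 0, np.float64(0.091), 0.0854],
[-0.039, 0.005, -0.012, 0, 0, np.float64(0.091), 0.0854],
[-0.039, 0.006, -0.012, 0, 0, np.float64(0.091), 0.0854],
[-0.038, 0.007, -0.012, 0, 0, np.float64(0.091), 0.0854],
[-0.038, 0.008, -0.012, 0, 0, np.float64(0.091), 0.0854],
[-0.037, 0.009, -0.012, 0, 0, np.float64(0.091), 0.0854],
[-0.037, 0.01, -0.012, 0, 0, np.float64(0.091), 0.0854],
[-0.036, 0.011, -0.012, 0, 0, np.float64(0.091), 0.0854],
[-0.036, 0.013, -0.012, 0, 0, np.float64(0.091), 0.0854],
[-0.035, 0.014, 0.0, 0, 0, np.float64(0.091), 0.0854],
[-0.035, 0.015, 0.0, 0, 0, np.float64(0.091), 0.0854],
[-0.034, 0.016, 0.0, 0, 0, np.float64(0.091), 0.0854],
[-0.033, 0.017, 0.0, 0, 0, np.float64(0.091), 0.0854],
[-0.033, 0.018, 0.0, 0, 0, np.float64(0.091), 0.0854],
[-0.032, 0.018, 0.0, 0, 0, np.float64(0.091), 0.0854],
[-0.031, 0.019, 0.0, 0, 0, np.float64(0.091), 0.0854],
[-0.03, 0.02, 0.0, 0, 0, np.float64(0.091), 0.0854],
[-0.03, 0.021, 0.0, 0, 0, np.float64(0.091), 0.0854],
[-0.029, 0.022, 0.0, 0, 0, np.float64(0.091), 0.0854],
[-0.028, 0.023, 0.0, 0, 0, np.float64(0.091), 0.0854],
[-0.027, 0.023, 0.0, 0, 0, np.float64(0.091), 0.0854],
[-0.026, 0.024, 0.0, 0, 0, np.float64(0.091), 0.0854],
[-0.025, 0.025, 0.0, 0, 0, np.float64(0.091), 0.0854],
[-0.025, 0.026, 0.0, 0, 0, np.float64(0.091), 0.0854],
```

>>> {"method": "move_arm", "body": {
  "rows": [
    [[-0.04, -0.004, -0.012, 0, 0, 0.09, 0.0854], [-0.04, -0.003, -0.012, 0, 0, 0.09, 0.0854], [-0.04, -0.002, -0.012, 0, 0, 0.09, 0.0854], [-0.04, 0, -0.012, 0, 0, 0.09, 0.0854], [-0.04, 0.001, -0.012, 0, 0, 0.09, 0.0854], [-0.039, 0.002, -0.012, 0, 0, 0.09, 0.0854], [-0.039, 0.003, -0.012, 0, 0, 0.09, 0.0854], [-0.039, 0.005, -0.012, 0, 0, 0.09, 0.0854], [-0.039, 0.006, -0.012, 0, 0, 0.09, 0.0854], [-0.038, 0.007, -0.012, 0, 0, 0.09, 0.0854]]
  ]
}}

```text
clock: 0.93
position: [550.9, 333.4, 357.0]
ee_rot: [[-0.218, 0.976, -0.016], [0.976, 0.217, -0.008], [-0.005, -0.017, -1.0]]
contact_force: [1.2, 0.8, 0.2]
finger_gap: 85.6
```

>>> {"method": "move_arm", "body": {
  "rows": [
    [[-0.038, 0.008, -0.012, 0, 0, 0.09, 0.0854], [-0.037, 0.009, -0.012, 0, 0, 0.09, 0.0854], [-0.037, 0.01, -0.012, 0, 0, 0.09, 0.0854], [-0.036, 0.011, -0.012, 0, 0, 0.09, 0.0854], [-0.036, 0.013, -0.012, 0, 0, 0.09, 0.0854], [-0.035, 0.014, 0, 0, 0, 0.09, 0.0854], [-0.035, 0.015, 0, 0, 0, 0.09, 0.0854], [-0.034, 0.016, 0, 0, 0, 0.09, 0.0854], [-0.033, 0.017, 0, 0, 0, 0.09, 0.0854], [-0.033, 0.018, 0, 0, 0, 0.09, 0.0854]]
  ]
}}

```text
clock: 1.77
position: [610.9, -52.3, 420.4]
ee_rot: [[0.664, 0.747, -0.018], [0.747, -0.665, -0.01], [-0.019, -0.006, -1.0]]
contact_force: [1.1, 0.5, -0.4]
finger_gap: 85.1
```

```bash
python3 - <<'E'
from plan import *
p,R=cur(); print(p.round(),R.round(3).tolist(),np.round(status.get_state()['joint_positions'],2))
pt,Rt=leverpose(np.radians(26.4),330); print(pt)
for r in rows(p,R,pt,Rt,13): print(r,end=',\n')
E
```

```text
[611. -52. 420.] [[0.664, 0.747, -0.018], [0.747, -0.665, -0.01], [-0.019, -0.006, -1.0]] [-0.34  0.45  0.6   1.29 -0.23  1.49 -0.49]
[ 467.5470836  -372.66502758  368.58488088]
[-0.0257, 0.0082, 0.0044, 0.0333, 0.0171, 0.0656, 0.0854],
[-0.0251, 0.01, 0.0037, 0.0333, 0.0171, 0.0656, 0.0854],
[-0.0245, 0.0117, 0.0029, 0.0333, 0.0171, 0.0656, 0.0854],
[-0.0237, 0.0134, 0.0021, 0.0333, 0.0171, 0.0656, 0.0854],
[-0.0228, 0.0149, 0.0012, 0.0333, 0.0171, 0.0656, 0.0854],
[-0.0218, 0.0164, 0.0003, 0.0333, 0.0171, 0.0656, 0.0854],
[-0.0207, 0.0178, -0.0006, 0.0333, 0.0171, 0.0656, 0.0854],
[-0.0194, 0.0191, -0.0016, 0.0333, 0.0171, 0.0656, 0.0854],
[-0.0181, 0.0203, -0.0026, 0.0333, 0.0171, 0.0656, 0.0854],
[-0.0167, 0.0213, -0.0036, 0.0333, 0.0171, 0.0656, 0.0854],
[-0.0152, 0.0222, -0.0045, 0.0333, 0.0171, 0.0656, 0.0854],
[-0.0136, 0.023, -0.0055, 0.0333, 0.0171, 0.0656, 0.0854],
[-0.012, 0.0236, -0.0065, 0.0333, 0.0171, 0.0656, 0.0854],
```

>>> {"method": "move_arm", "body": {
  "rows": [
    [[-0.033, 0.011, 0.006, 0.043, 0.022, 0.085, 0.0854], [-0.032, 0.014, 0.005, 0.043, 0.022, 0.085, 0.0854], [-0.031, 0.017, 0.003, 0.043, 0.022, 0.085, 0.0854], [-0.03, 0.019, 0.002, 0.043, 0.022, 0.085, 0.0854], [-0.0285, 0.0215, 0, 0.043, 0.022, 0.085, 0.0854], [-0.0265, 0.0235, -0.001, 0.043, 0.022, 0.085, 0.0854], [-0.0245, 0.0255, -0.0025, 0.043, 0.022, 0.085, 0.0854], [-0.022, 0.0275, -0.004, 0.043, 0.022, 0.085, 0.0854], [-0.0195, 0.029, -0.006, 0.043, 0.022, 0.085, 0.0854], [-0.017, 0.0305, -0.008, 0.043, 0.022, 0.085, 0.0854]]
  ]
}}

```text
clock: 2.6
position: [455.6, -379.1, 360.7]
ee_rot: [[0.998, -0.055, 0.025], [-0.06, -0.886, 0.46], [-0.003, -0.46, -0.888]]
contact_force: [1.1, -0.2, -0.5]
finger_gap: 85.2
```

```bash
python3 - <<'E'
from plan import *
p,R=cur(); print(p.round(),R.round(3).tolist(),np.round(status.get_state()['joint_positions'],2))
pt,Rt=leverpose(np.radians(26.4),230); print(pt)
for r in rows(p,R,pt,Rt,10): print(r,end=',\n')
ci=viewer.camera_info('wrist'); im,d=viewer.capture('wrist'); cv2.imwrite('pics/w1.png',im); np.save('pics/w1.npy',d); np.savez('pics/w1ci.npz',**ci)
E
```

```text
[ 456. -379.  361.] [[0.998, -0.055, 0.025], [-0.06, -0.886, 0.46], [-0.003, -0.46, -0.888]] [ 0.46  0.66  0.71  1.25 -0.64  1.81 -0.49]
[ 468.86614918 -328.22107983  279.01370486]
[0.001, -0.0008, 0.0096, -0.0018, -0.0011, -0.0029, 0.0854],
[0.0011, -0.0008, 0.0096, -0.0018, -0.0011, -0.0029, 0.0854],
[0.0011, -0.0008, 0.0096, -0.0018, -0.0011, -0.0029, 0.0854],
[0.0011, -0.0009, 0.0096, -0.0018, -0.0011, -0.0029, 0.0854],
[0.0011, -0.0009, 0.0096, -0.0018, -0.0011, -0.0029, 0.0854],
[0.0011, -0.0009, 0.0096, -0.0018, -0.0011, -0.0029, 0.0854],
[0.0011, -0.0009, 0.0096, -0.0018, -0.0011, -0.0029, 0.0854],
[0.0011, -0.0009, 0.0096, -0.0018, -0.0011, -0.0029, 0.0854],
[0.0012, -0.0009, 0.0096, -0.0018, -0.0011, -0.0029, 0.0854],
[0.0012, -0.0009, 0.0096, -0.0018, -0.0011, -0.0029, 0.0854],
```

View pics/w1.png

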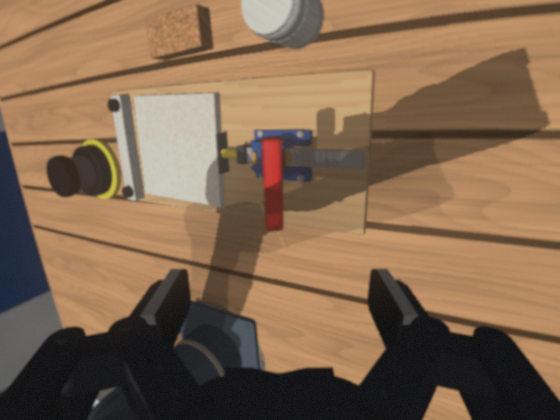

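The wrist view shows the red grip end-on, running from (272,135) to (275,230) between the open fingers. The plunger is at (230,153). I'll check the handle pose from this cloud.

```bash
python3 - <<'E'
from plan import *
from scipy.optimize import minimize_scalar
ci=dict(np.load('pics/w1ci.npz')); im=cv2.imread('pics/w1.png'); d=np.load('pics/w1.npy')
P,uv=cloud(ci,d,cv2.erode(masks(im)['red'].astype(np.uint8),np.ones((3,3)))); S=st(P); S=S[S[:,2]>170]; print(len(S),P.mean(0))
S[:,2]-=73
t=np.radians(26.4); u=-S[:,0]*np.sin(t)+S[:,2]*np.cos(t); w=S[:,0]*np.cos(t)+S[:,2]*np.sin(t)
print('u',np.percentile(u,[1,50,99]),'w',np.percentile(w,[1,50,99]),'y',np.percentile(S[:,1],[1,99]))
p,R=cur(); T=(P-p)@R; print('red in tool', np.percentile(T,[1,50,99],axis=0).round(1).tolist())
E
```

```text
229 [ 487.40999956 -305.82590502  223.2996372 ]
u [168.19162941 169.93304453 171.66438626] w [-7.49838396 -4.64624224  2.74708988] y [-39.0896123   -1.83805055]
red in tool [[17.6, -18.9, 155.8], [32.7, -12.6, 157.5], [55.2, -9.2, 159.4]]
```

```bash
python3 - <<'E'
from plan import *
ci=dict(np.load('pics/w1ci.npz')); im=cv2.imread('pics/w1.png'); d=np.load('pics/w1.npy')
h=cv2.cvtColor(im,cv2.COLOR_BGR2HSV).astype(int); m=((h[...,0]<7)|(h[...,0]>172))&(h[...,1]>140)&(h[...,2]>40)
P,uv=cloud(ci,d,m); S=st(P); k=S[:,2]>150; S=S[k];P=P[k]; S[:,2]-=73
t=np.radians(26.4); u=-S[:,0]*np.sin(t)+S[:,2]*np.cos(t); w=S[:,0]*np.cos(t)+S[:,2]*np.sin(t)
print(len(P),'u',np.percentile(u,[1,50,99]),'w',np.percentile(w,[1,50,99]),'y',np.percentile(S[:,1],[1,99]))
e=abs(u-170)<4; print('end face w',np.percentile(w[e],[1,50,99]),'y',np.percentile(S[e,1],[1,99]))
E
```

```text
1575 u [156.49764588 169.85702021 171.55675058] w [-9.01344272 -1.24132078  6.97162356] y [-42.74514957  42.61814727]
end face w [-8.8387052  -1.07494458  6.97491349] y [-42.70995308  42.61931049]
```

>>> {"method": "move_arm", "body": {
  "rows": [
    [[0.0015, -0.001, 0.012, -0.0022, -0.0014, -0.0036, 0.0854], [0.0015, -0.001, 0.012, -0.0022, -0.0014, -0.0036, 0.0854], [0.0015, -0.001, 0.012, -0.0022, -0.0014, -0.0036, 0.0854], [0.0015, -0.001, 0.012, -0.0022, -0.0014, -0.0036, 0.0854], [0.0015, -0.001, 0.012, -0.0022, -0.0014, -0.0036, 0.0854], [0.0015, -0.001, 0.012, -0.0022, -0.0014, -0.0036, 0.0854], [0.0015, -0.001, 0.012, -0.0022, -0.0014, -0.0036, 0.0854], [0.0015, -0.001, 0.012, -0.0022, -0.0014, -0.0036, 0.0854], [0, 0, 0, 0, 0, 0, 0.0854], [0, 0, 0, 0, 0, 0, 0.0854]]
  ]
}}

```text
clock: 3.48
position: [456.3, -341.5, 265.8]
ee_rot: [[0.998, -0.068, 0.01], [-0.065, -0.892, 0.446], [-0.021, -0.446, -0.895]]
contact_force: [-0.1, -0.7, -0.9]
finger_gap: 85.4
```

```bash
python3 - <<'E'
from plan import *
p,R=cur(); print(p.round(),R.round(3).tolist(),np.round(status.get_state()['joint_positions'],2))
pt,Rt=leverpose(np.radians(26.7),147)
for r in rows(p,R,pt,Rt,8): print(r,end=',\n')
E
```

```text
[ 456. -341.  266.] [[0.998, -0.068, 0.01], [-0.065, -0.892, 0.446], [-0.021, -0.446, -0.895]] [ 0.38  0.68  0.71  1.48 -0.65  1.58 -0.43]
[0.0015, -0.0022, 0.0097, 0.0004, 0.0004, -0.0052, 0.0854],
[0.0015, -0.0022, 0.0097, 0.0004, 0.0004, -0.0052, 0.0854],
[0.0015, -0.0022, 0.0097, 0.0004, 0.0004, -0.0052, 0.0854],
[0.0015, -0.0022, 0.0097, 0.0004, 0.0004, -0.0052, 0.0854],
[0.0015, -0.0022, 0.0097, 0.0004, 0.0004, -0.0052, 0.0854],
[0.0015, -0.0021, 0.0097, 0.0004, 0.0004, -0.0052, 0.0854],
[0.0015, -0.0021, 0.0097, 0.0004, 0.0004, -0.0052, 0.0854],
[0.0015, -0.0021, 0.0097, 0.0004, 0.0004, -0.0052, 0.0854],
```

>>> {"method": "move_arm", "body": {
  "rows": [
    [[0.006, -0.009, 0.005, 0, 0, -0.02, 0.0854], [0.006, -0.009, 0.005, 0, 0, -0.02, 0.0854], [0.001, 0, 0.01, 0, 0, -0.003, 0.0854], [0.001, 0, 0.01, 0, 0, 0, 0.0854], [0, 0, 0.01, 0, 0, 0, 0.0854], [0, 0, 0, 0, 0, 0, 0.0854], [0, 0, 0, 0, 0, 0, 0.0854], [0, 0, 0, 0, 0, 0, 0.0854], [0, 0, 0, 0, 0, 0, 0.0854], [0, 0, 0, 0, 0, 0, 0.0854]]
  ]
}}

```text
clock: 4.32
position: [473.4, -305.7, 236.2]
ee_rot: [[1.0, -0.02, 0.011], [-0.023, -0.895, 0.445], [0.001, -0.445, -0.895]]
contact_force: [0.1, -0.7, 0.2]
finger_gap: 85.7
```

```bash
cat >> plan.py <<'E'
def rep(deg,r,n,show=True):
    p,R=cur(); s=status.get_state(); print(p.round(1),R.round(3).tolist(),np.round(s['joint_positions'],2),'F',np.round(s['contact_force'],1),'T',np.round(s['torque'],1))
    S=st(p)[0]-[0,0,73]; print('TCP lean',np.degrees(np.arctan2(-S[0],S[2])).round(2),'r',np.hypot(S[0],S[2]).round(1),'y',S[1].round(1),'tool lean',np.degrees(np.arctan2(R[:,2]@ex,-R[2,2])).round(2))
    pt,Rt=leverpose(np.radians(deg),r)
    for q in rows(p,R,pt,Rt,n): print(q,end=',\n')
E
python3 -c "
from plan import *
rep(26.7,147,5)"
```

```text
[ 473.4 -305.7  236.2] [[1.0, -0.02, 0.011], [-0.023, -0.895, 0.445], [0.001, -0.445, -0.895]] [ 0.32  0.68  0.68  1.56 -0.67  1.49 -0.4 ] F [ 0.1 -0.7  0.2] T [-0.5  0.  -0. ]
TCP lean 26.0 r 181.6 y -3.9 tool lean 26.44
[-0.0008, 0.0004, 0.0069, 0.0009, 0.0004, 0.0014, 0.0854],
[-0.0008, 0.0004, 0.0069, 0.0009, 0.0004, 0.0014, 0.0854],
[-0.0008, 0.0004, 0.0069, 0.0009, 0.0004, 0.0014, 0.0854],
[-0.0008, 0.0004, 0.0069, 0.0009, 0.0004, 0.0014, 0.0854],
[-0.0008, 0.0004, 0.0069, 0.0009, 0.0004, 0.0014, 0.0854],
```

>>> {"method": "move_arm", "body": {
  "rows": [
    [[-0.001, 0.001, 0.009, 0.001, 0, 0.002, 0.0854], [-0.001, 0.001, 0.009, 0.001, 0, 0.002, 0.0854], [-0.001, 0, 0.009, 0.001, 0, 0.002, 0.0854], [-0.001, 0, 0.008, 0.001, 0, 0.002, 0.0854], [0, 0, 0, 0, 0, 0, 0.0854], [0, 0, 0, 0, 0, 0, 0.0854], [0, 0, 0, 0, 0, 0, 0.0854], [0, 0, 0, 0, 0, 0, 0.0854], [0, 0, 0, 0, 0, 0, 0.0854], [0, 0, 0, 0, 0, 0, 0.0854]]
  ],
  "force": 40
}}

```text
clock: 5.15
position: [468.9, -291.0, 200.6]
ee_rot: [[0.999, -0.03, 0.012], [-0.032, -0.893, 0.449], [-0.003, -0.449, -0.894]]
contact_force: [-0.1, 0.0, 0.8]
finger_gap: 85.5
```

```bash
python3 -c "
from plan import *
rep(26.7,147,1)
im,d=viewer.capture('wrist'); cv2.imwrite('pics/w2.png',im)"
```

```text
[ 468.9 -291.   200.6] [[0.999, -0.03, 0.012], [-0.032, -0.893, 0.449], [-0.003, -0.449, -0.894]] [ 0.31  0.7   0.67  1.64 -0.7   1.41 -0.37] F [-0.1  0.   0.8] T [-0.5  0.  -0. ]
TCP lean 27.03 r 143.2 y 1.1 tool lean 26.66
[0.0011, -0.0008, -0.0038, 0.0007, 0.0018, -0.0035, 0.0854],
```

View pics/w2.png

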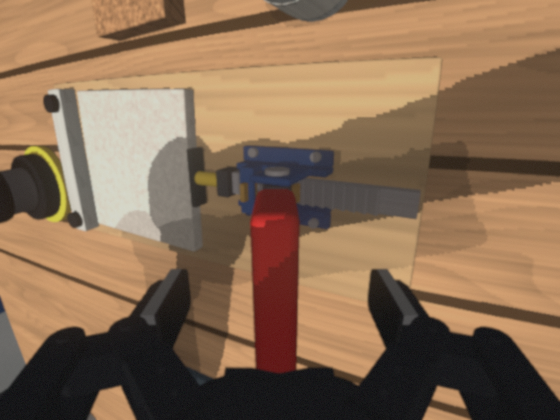

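The grip block at (275,290) lies centred between the fingers. I'll close on it.

>>> {"method": "move_arm", "body": {
  "rows": [
    [[0.001, -0.001, -0.003, 0, 0, 0, 0.06], [0, 0, 0, 0, 0, 0, 0.03], [0, 0, 0, 0, 0, 0, 0.01], [0, 0, 0, 0, 0, 0, 0.01], [0, 0, 0, 0, 0, 0, 0.01], [0, 0, 0, 0, 0, 0, 0.01], [0, 0, 0, 0, 0, 0, 0.01], [0, 0, 0, 0, 0, 0, 0.01], [0, 0, 0, 0, 0, 0, 0.01], [0, 0, 0, 0, 0, 0, 0.01]]
  ],
  "force": 50
}}

```text
clock: 6.03
position: [470.2, -292.1, 205.0]
ee_rot: [[0.999, -0.029, 0.013], [-0.032, -0.893, 0.448], [-0.002, -0.448, -0.894]]
contact_force: [0.6, -0.3, 0.7]
finger_gap: 17.5
```

```bash
python3 -c "
from plan import *
rep(20,145,5)"
```

```text
[ 470.2 -292.1  205. ] [[0.999, -0.029, 0.013], [-0.032, -0.893, 0.448], [-0.002, -0.448, -0.894]] [ 0.31  0.7   0.67  1.63 -0.7   1.42 -0.38] F [ 0.6 -0.3  0.7] T [-0.2 -0.1  0.1]
TCP lean 26.61 r 147.6 y -0.2 tool lean 26.63
[-0.0001, -0.0033, 0.0007, -0.0231, 0.0001, -0.0006, 0.0854],
[-0.0001, -0.0034, 0.0006, -0.0231, 0.0001, -0.0006, 0.0854],
[-0.0001, -0.0034, 0.0006, -0.0231, 0.0001, -0.0006, 0.0854],
[-0.0001, -0.0034, 0.0005, -0.0231, 0.0001, -0.0006, 0.0854],
[-0.0001, -0.0034, 0.0004, -0.0231, 0.0001, -0.0006, 0.0854],
```

>>> {"method": "move_arm", "body": {
  "rows": [
    [[0, -0.0045, 0.0001, -0.03, 0, 0, 0.01], [0, -0.0045, 0.0001, -0.03, 0, 0, 0.01], [0, -0.0045, 0.0001, -0.03, 0, 0, 0.01], [0, -0.0045, 0.0001, -0.03, 0, 0, 0.01], [0, -0.002, 0, -0.014, 0, 0, 0.01], [0, 0, 0, 0, 0, 0, 0.01], [0, 0, 0, 0, 0, 0, 0.01], [0, 0, 0, 0, 0, 0, 0.01], [0, 0, 0, 0, 0, 0, 0.01], [0, 0, 0, 0, 0, 0, 0.01]]
  ]
}}

```text
clock: 6.87
position: [470.7, -275.9, 212.2]
ee_rot: [[0.999, -0.034, 0.011], [-0.036, -0.948, 0.316], [-0.0, -0.316, -0.949]]
contact_force: [0.5, -5.4, -0.1]
finger_gap: 17.4
```

```bash
python3 -c "
from plan import *
rep(20,147.6,1)"
```

```text
[ 470.7 -275.9  212.2] [[0.999, -0.034, 0.011], [-0.036, -0.948, 0.316], [-0.0, -0.316, -0.949]] [ 0.17  0.63  0.74  1.71 -0.65  1.28 -0.45] F [ 0.5 -5.4 -0.1] T [ 1.1 -0.3  0.2]
TCP lean 19.72 r 147.9 y -0.3 tool lean 18.44
[-0.0003, 0.0007, 0.0003, 0.0272, -0.0016, -0.0059, 0.0854],
```

>>> {"method": "move_arm", "body": {
  "rows": [
    [[0, 0.0066, 0.0002, 0.046, 0, 0, 0.01], [0, 0.0066, 0.0002, 0.046, 0, 0, 0.01], [0, 0.0066, 0.0002, 0.046, 0, 0, 0.01], [0, 0.0066, 0.0002, 0.046, 0, 0, 0.01], [0, 0.0066, 0.0002, 0.046, 0, 0, 0.01], [0, 0.0066, 0.0002, 0.046, 0, 0, 0.01], [0, 0.0066, 0.0002, 0.046, 0, 0, 0.01], [0, 0.0066, 0.0002, 0.046, 0, 0, 0.01], [0, 0.0066, 0.0002, 0.046, 0, 0, 0.01], [0, 0.004, 0, 0.03, 0, 0, 0.01]]
  ]
}}

```text
clock: 7.7
position: [469.1, -330.0, 177.8]
ee_rot: [[1.0, -0.021, 0.022], [-0.031, -0.708, 0.706], [0.001, -0.706, -0.708]]
contact_force: [1.4, 2.2, 0.3]
finger_gap: 17.5
```

```bash
python3 -c "
from plan import *
rep(45,147.6,1)"
```

```text
[ 469.1 -330.   177.8] [[1.0, -0.021, 0.022], [-0.031, -0.708, 0.706], [0.001, -0.706, -0.708]] [ 0.56  0.89  0.55  1.43 -0.77  1.71 -0.3 ] F [1.4 2.2 0.3] T [-0.7 -0.1 -0.2]
TCP lean 44.8 r 147.7 y -0.3 tool lean 44.93
[-0.0003, 0.0005, 0.0001, 0.0013, -0.0015, -0.0004, 0.0854],
```

>>> {"method": "move_arm", "body": {
  "rows": [
    [[0, -0.0066, 0.0002, -0.046, 0, 0, 0.01], [0, -0.0066, 0.0002, -0.046, 0, 0, 0.01], [0, -0.0066, 0.0002, -0.046, 0, 0, 0.01], [0, -0.0066, 0.0002, -0.046, 0, 0, 0.01], [0, -0.0066, 0.0002, -0.046, 0, 0, 0.01], [0, -0.0066, 0.0002, -0.046, 0, 0, 0.01], [0, -0.0066, 0.0002, -0.046, 0, 0, 0.01], [0, -0.0066, 0.0002, -0.046, 0, 0, 0.01], [0, -0.0066, 0.0002, -0.046, 0, 0, 0.01], [0, -0.0055, 0, -0.03, 0, 0, 0.01]]
  ]
}}

```text
clock: 8.53
position: [470.6, -275.5, 212.4]
ee_rot: [[0.999, -0.032, 0.014], [-0.035, -0.943, 0.33], [0.003, -0.33, -0.944]]
contact_force: [4.0, -30.3, -35.0]
finger_gap: 17.4
```

```bash
cat >> plan.py <<'E'
def look(tag):
    for n in ['top','scene']:
        ci=viewer.camera_info(n); im,d=viewer.capture(n); cv2.imwrite(f'pics/{n}_{tag}.png',im)
        h=cv2.cvtColor(im,cv2.COLOR_BGR2HSV); 
        # panel
        w=((h[...,1]<45)&(h[...,2]>130)).astype(np.uint8)
        nn,lab,sta,ce=cv2.connectedComponentsWithStats(w)
        b=[i for i in range(1,nn) if np.linalg.norm(plane(ci,ce[i],36)[0,:2]-[481,20])<60]
        if b:
            i=max(b,key=lambda i:sta[i,4])
            c=cv2.findContours((lab==i).astype(np.uint8),cv2.RETR_EXTERNAL,cv2.CHAIN_APPROX_NONE)[0][0].reshape(-1,2)
            r=cv2.minAreaRect(plane(ci,c,36)[:,:2].astype(np.float32)); print(n,'panel st',st([*r[0],36])[0].round(1),np.round(r[1],1),round(r[2],2))
        P,uv=cloud(ci,d,masks(im)['yellow']|((h[...,0]>22)&(h[...,0]<36)&(h[...,1]>170)&(h[...,2]>60)))
        S=st(P); k=(abs(S[:,1])<14)&(S[:,0]>70)&(S[:,0]<230)&(S[:,2]>22)&(S[:,2]<55)
        if k.sum()>5: print(n,'yellow',k.sum(),np.percentile(S[k],[2,50,98],axis=0).round(1).tolist())
E
python3 -c "
from plan import *
rep(20,147.6,1)
look('s1')"
```

```text
[ 470.6 -275.5  212.4] [[0.999, -0.032, 0.014], [-0.035, -0.943, 0.33], [0.003, -0.33, -0.944]] [ 0.19  0.63  0.73  1.71 -0.66  1.29 -0.44] F [  4.  -30.3 -35. ] T [-7.5 -0.3 -0. ]
TCP lean 19.54 r 147.9 y -0.1 tool lean 19.27
[-0.0001, 0.0012, 0.0003, 0.0127, -0.0043, -0.004, 0.0854],
top panel st [240.6  -1.3  36. ] [199.5 197.6] 86.96
top yellow 106 [[96.2, -5.7, 35.0], [114.7, 1.8, 39.6], [131.7, 8.7, 44.5]]
scene panel st [243.1  -3.6  36. ] [198.6 197.6] 86.9
scene yellow 45 [[98.0, -8.8, 31.9], [114.4, -3.9, 40.0], [130.3, 3.7, 44.8]]
```

>>> {"method": "move_arm", "body": {
  "rows": [
    [[0, 0.0066, 0.0002, 0.046, 0, 0, 0.01], [0, 0.0066, 0.0002, 0.046, 0, 0, 0.01], [0, 0.0066, 0.0002, 0.046, 0, 0, 0.01], [0, 0.0066, 0.0002, 0.046, 0, 0, 0.01], [0, 0.0066, 0.0002, 0.046, 0, 0, 0.01], [0, 0.0066, 0.0002, 0.046, 0, 0, 0.01], [0, 0.0066, 0.0002, 0.046, 0, 0, 0.01], [0, 0.0066, 0.0002, 0.046, 0, 0, 0.01], [0, 0.0066, 0.0002, 0.046, 0, 0, 0.01], [0, 0.004, 0, 0.025, 0, 0, 0.01]]
  ]
}}

```text
clock: 9.47
position: [468.9, -330.3, 177.1]
ee_rot: [[0.999, -0.021, 0.025], [-0.033, -0.704, 0.709], [0.002, -0.71, -0.705]]
contact_force: [0.8, 13.5, 23.6]
finger_gap: 17.5
```

```bash
python3 -c "
from plan import *
rep(45,147.6,1)"
```

```text
[ 468.9 -330.3  177.1] [[0.999, -0.021, 0.025], [-0.033, -0.704, 0.709], [0.002, -0.71, -0.705]] [ 0.56  0.9   0.55  1.43 -0.78  1.71 -0.29] F [ 0.8 13.5 23.6] T [ 4.5 -0.1 -0.2]
TCP lean 45.07 r 147.4 y -0.1 tool lean 45.21
[-0.0001, -0.0002, -0.0002, -0.0037, -0.0039, -0.0004, 0.0854],
```

>>> {"method": "move_arm", "body": {
  "rows": [
    [[0, -0.0066, 0.0002, -0.046, 0, 0, 0.01], [0, -0.0066, 0.0002, -0.046, 0, 0, 0.01], [0, -0.0066, 0.0002, -0.046, 0, 0, 0.01], [0, -0.0066, 0.0002, -0.046, 0, 0, 0.01], [0, -0.0066, 0.0002, -0.046, 0, 0, 0.01], [0, -0.0066, 0.0002, -0.046, 0, 0, 0.01], [0, -0.0066, 0.0002, -0.046, 0, 0, 0.01], [0, -0.0066, 0.0002, -0.046, 0, 0, 0.01], [0, -0.0066, 0.0002, -0.046, 0, 0, 0.01], [0, -0.0035, 0, -0.025, 0, 0, 0.01]]
  ]
}}

```text
clock: 10.3
position: [470.5, -275.5, 211.9]
ee_rot: [[0.999, -0.028, 0.015], [-0.032, -0.941, 0.337], [0.005, -0.337, -0.941]]
contact_force: [0.6, -9.3, -11.5]
finger_gap: 17.3
```

```bash
python3 -c "
from plan import *
rep(20,147.6,1)
look('s2')"
```

```text
[ 470.5 -275.5  211.9] [[0.999, -0.028, 0.015], [-0.032, -0.941, 0.337], [0.005, -0.337, -0.941]] [ 0.19  0.63  0.73  1.71 -0.66  1.3  -0.43] F [  0.6  -9.3 -11.5] T [-3.3  0.2  0. ]
TCP lean 19.63 r 147.5 y -0.0 tool lean 19.72
[-0.0, 0.0009, -0.0001, 0.0049, -0.0054, -0.0001, 0.0854],
top panel st [250.8   0.5  36. ] [198.  197.7] 88.02
top yellow 106 [[106.3, -5.9, 34.8], [122.6, 2.0, 40.5], [140.7, 8.9, 46.2]]
scene panel st [252.7  -1.8  36. ] [198.8 197.7] 87.95
scene yellow 45 [[107.1, -8.9, 33.7], [124.1, -3.3, 39.9], [141.7, 2.9, 44.4]]
```

>>> {"method": "move_arm", "body": {
  "rows": [
    [[0, 0.0066, 0.0002, 0.046, 0, 0, 0.01], [0, 0.0066, 0.0002, 0.046, 0, 0, 0.01], [0, 0.0066, 0.0002, 0.046, 0, 0, 0.01], [0, 0.0066, 0.0002, 0.046, 0, 0, 0.01], [0, 0.0066, 0.0002, 0.046, 0, 0, 0.01], [0, 0.0066, 0.0002, 0.046, 0, 0, 0.01], [0, 0.0066, 0.0002, 0.046, 0, 0, 0.01], [0, 0.0066, 0.0002, 0.046, 0, 0, 0.01], [0, 0.0066, 0.0002, 0.046, 0, 0, 0.01], [0, 0.003, 0, 0.02, 0, 0, 0.01]]
  ]
}}

```text
clock: 11.23
position: [468.8, -330.1, 177.0]
ee_rot: [[0.999, -0.017, 0.027], [-0.032, -0.695, 0.718], [0.006, -0.718, -0.696]]
contact_force: [-0.9, 16.6, 16.0]
finger_gap: 17.2
```

```bash
python3 -c "
from plan import *
rep(45,147.6,1)"
```

```text
[ 468.8 -330.1  177. ] [[0.999, -0.017, 0.027], [-0.032, -0.695, 0.718], [0.006, -0.718, -0.696]] [ 0.57  0.9   0.55  1.43 -0.78  1.72 -0.29] F [-0.9 16.6 16. ] T [ 2.4  0.2 -0.1]
TCP lean 45.02 r 147.2 y 0.0 tool lean 45.92
[0.0, -0.0001, -0.0004, -0.0161, -0.0059, 0.0032, 0.0854],
```

>>> {"method": "move_arm", "body": {
  "rows": [
    [[0, -0.0066, 0.0002, -0.046, 0, 0, 0.01], [0, -0.0066, 0.0002, -0.046, 0, 0, 0.01], [0, -0.0066, 0.0002, -0.046, 0, 0, 0.01], [0, -0.0066, 0.0002, -0.046, 0, 0, 0.01], [0, -0.0066, 0.0002, -0.046, 0, 0, 0.01], [0, -0.0066, 0.0002, -0.046, 0, 0, 0.01], [0, -0.0066, 0.0002, -0.046, 0, 0, 0.01], [0, -0.0066, 0.0002, -0.046, 0, 0, 0.01], [0, -0.0066, 0.0002, -0.046, 0, 0, 0.01], [0, -0.0035, 0, -0.025, 0, 0, 0.01]]
  ]
}}

```text
clock: 12.07
position: [470.4, -277.3, 211.1]
ee_rot: [[0.999, -0.03, 0.021], [-0.035, -0.934, 0.356], [0.009, -0.357, -0.934]]
contact_force: [1.4, -0.9, -5.5]
finger_gap: 17.8
```

```bash
python3 -c "
from plan import *
rep(20,147.6,1)
look('s3')"
```

```text
[ 470.4 -277.3  211.1] [[0.999, -0.03, 0.021], [-0.035, -0.934, 0.356], [0.009, -0.357, -0.934]] [ 0.21  0.64  0.72  1.7  -0.67  1.31 -0.42] F [ 1.4 -0.9 -5.5] T [-1.   0.2  0.1]
TCP lean 20.37 r 147.3 y -0.0 tool lean 20.91
[-0.0, -0.001, -0.0002, -0.0159, -0.0106, -0.0021, 0.0854],
top panel st [260.4   0.8  36. ] [198.5 197.5] 88.27
top yellow 104 [[116.5, -5.4, 34.7], [133.5, 2.4, 40.6], [152.3, 8.7, 47.5]]
scene panel st [278.4  -1.1  36. ] [230.8 198.6] 88.41
scene yellow 47 [[117.9, -8.1, 31.7], [132.8, -3.7, 39.7], [153.1, 5.6, 43.5]]
```

>>> {"method": "move_arm", "body": {
  "rows": [
    [[0, -0.002, 0, -0.02, 0, 0, 0.01], [0, -0.001, 0, -0.008, 0, 0, 0.01], [0, 0, 0, 0, 0, 0, 0.01], [0, 0, 0, 0, 0, 0, 0.01], [0, 0, 0, 0, 0, 0, 0.01], [0, 0, 0, 0, 0, 0, 0.01], [0, 0, 0, 0, 0, 0, 0.01], [0, 0, 0, 0, 0, 0, 0.01], [0, 0, 0, 0, 0, 0, 0.01], [0, 0, 0, 0, 0, 0, 0.01]]
  ]
}}

```text
clock: 13.0
position: [470.5, -275.6, 211.7]
ee_rot: [[0.999, -0.033, 0.021], [-0.038, -0.941, 0.336], [0.009, -0.336, -0.942]]
contact_force: [0.3, -0.4, 1.6]
finger_gap: 17.4
```

>>> {"method": "move_arm", "body": {
  "rows": [
    [[0, 0.0066, 0.0002, 0.046, 0, 0, 0.01], [0, 0.0066, 0.0002, 0.046, 0, 0, 0.01], [0, 0.0066, 0.0002, 0.046, 0, 0, 0.01], [0, 0.0066, 0.0002, 0.046, 0, 0, 0.01], [0, 0.0066, 0.0002, 0.046, 0, 0, 0.01], [0, 0.0066, 0.0002, 0.046, 0, 0, 0.01], [0, 0.0066, 0.0002, 0.046, 0, 0, 0.01], [0, 0.0066, 0.0002, 0.046, 0, 0, 0.01], [0, 0.0066, 0.0002, 0.046, 0, 0, 0.01], [0, 0.003, 0, 0.018, 0, 0, 0.01]]
  ]
}}

```text
clock: 13.83
position: [468.8, -329.9, 176.9]
ee_rot: [[0.999, -0.021, 0.032], [-0.037, -0.704, 0.709], [0.008, -0.71, -0.704]]
contact_force: [2.5, 11.7, 19.0]
finger_gap: 17.4
```

```bash
python3 -c "
from plan import *
rep(45,147.6,1)
look('s4a')"
```

```text
[ 468.8 -329.9  176.9] [[0.999, -0.021, 0.032], [-0.037, -0.704, 0.709], [0.008, -0.71, -0.704]] [ 0.56  0.89  0.55  1.44 -0.78  1.71 -0.29] F [ 2.5 11.7 19. ] T [ 3.6 -0.1 -0.1]
TCP lean 45.02 r 146.9 y 0.0 tool lean 45.23
[0.0, -0.0001, -0.0007, -0.004, -0.0108, 0.0001, 0.0854],
top panel st [281.    1.2  36. ] [229.6 218. ] 87.86
top yellow 89 [[127.5, -5.3, 35.1], [142.9, 2.2, 40.4], [159.4, 8.4, 46.4]]
scene panel st [280.9  -4.3  36. ] [225.8 204. ] 88.25
scene yellow 40 [[129.8, -7.8, 32.5], [142.8, -3.3, 39.3], [159.5, 4.1, 42.8]]
```

>>> {"method": "move_arm", "body": {
  "rows": [
    [[0, -0.0066, 0.0002, -0.046, 0, 0, 0.01], [0, -0.0066, 0.0002, -0.046, 0, 0, 0.01], [0, -0.0066, 0.0002, -0.046, 0, 0, 0.01], [0, -0.0066, 0.0002, -0.046, 0, 0, 0.01], [0, -0.0066, 0.0002, -0.046, 0, 0, 0.01], [0, -0.0066, 0.0002, -0.046, 0, 0, 0.01], [0, -0.0066, 0.0002, -0.046, 0, 0, 0.01], [0, -0.0066, 0.0002, -0.046, 0, 0, 0.01], [0, -0.0066, 0.0002, -0.046, 0, 0, 0.01], [0, -0.004, 0, -0.027, 0, 0, 0.01]]
  ]
}}

```text
clock: 14.77
position: [470.5, -275.4, 211.8]
ee_rot: [[0.999, -0.031, 0.022], [-0.037, -0.944, 0.327], [0.01, -0.328, -0.945]]
contact_force: [4.3, -20.9, -26.0]
finger_gap: 17.2
```

```bash
python3 -c "
from plan import *
rep(20,147.6,1)
look('s4')
ci=viewer.camera_info('wrist'); im,d=viewer.capture('wrist'); cv2.imwrite('pics/w4.png',im); np.save('pics/w4.npy',d); np.savez('pics/w4ci.npz',**ci)"
```

```text
[ 470.5 -275.4  211.8] [[0.999, -0.031, 0.022], [-0.037, -0.944, 0.327], [0.01, -0.328, -0.945]] [ 0.18  0.63  0.73  1.72 -0.67  1.28 -0.43] F [  4.3 -20.9 -26. ] T [-4.6 -0.5  0.1]
TCP lean 19.59 r 147.3 y -0.0 tool lean 19.12
[-0.0, 0.001, -0.0003, 0.0154, -0.0121, -0.0034, 0.0854],
top panel st [281.    1.2  36. ] [229.7 218. ] 87.86
top yellow 89 [[126.4, -5.2, 35.2], [140.9, 2.3, 40.2], [157.4, 8.5, 44.7]]
scene panel st [281.3  -3.9  36. ] [225.1 204.1] 88.07
scene yellow 36 [[128.8, -8.7, 34.3], [143.0, -3.7, 39.8], [157.7, 3.8, 43.8]]
```

View pics/w4.png

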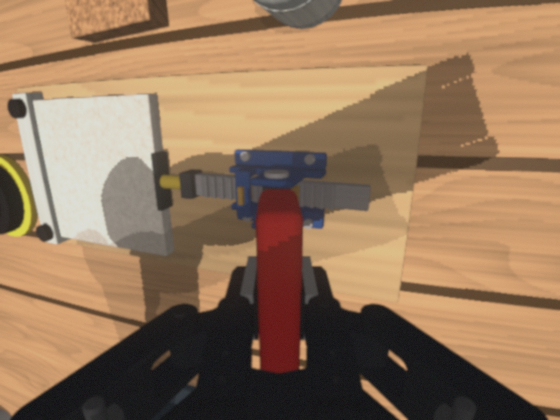

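View pics/top_s4.png

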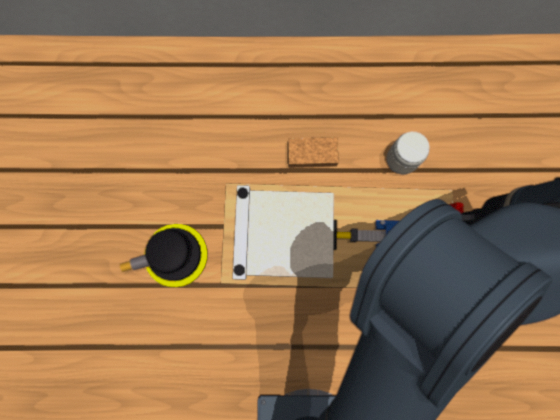

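The panel's left edge (247) now touches the fence in the top view. In the wrist view the yellow sleeve at (160–182, 183) still looks nearly free. I'll measure its length from edge profiles.

```bash
python3 - <<'E'
from plan import *
for n in ['top','scene']:
  ci=viewer.camera_info(n)
  for tag in ['0','_s1','_s2','_s3','_s4a','_s4']:
    im=cv2.imread(f'pics/{n}{tag}.png').astype(np.float32)
    out=[]
    for yy in (-2,0,2) if n=='top' else (0,4,8):
        xs=np.arange(70,200,.25); P=O+np.outer(xs,ex)+yy*ey+np.array([0,0,40.])
        uv=proj(ci,P).astype(np.float32)
        v=cv2.remap(im,uv[:,0].reshape(1,-1),uv[:,1].reshape(1,-1),cv2.INTER_LINEAR)[0]
        y=np.minimum(v[:,1],v[:,2])-v[:,0]   # yellowness
        k=np.argmax(np.convolve(y,np.ones(80)/80,'same')); 
        m=np.percentile(y[k-20:k+20],50); on=y>m/2
        a=k
        while on[a-1]: a-=1
        b=k
        while on[b+1]: b+=1
        out.append((xs[a].round(1),xs[b].round(1),(xs[b]-xs[a]).round(1),int(m)))
    print(n,tag,[tuple(float(q) for q in o) for o in out])
E
```

```text
top 0 [(89.2, 124.8, 35.5, 165.0), (89.2, 124.8, 35.5, 178.0), (89.2, 124.5, 35.2, 182.0)]
top _s1 [(96.0, 131.5, 35.5, 113.0), (95.8, 131.0, 35.2, 119.0), (95.8, 131.2, 35.5, 122.0)]
top _s2 [(105.8, 141.5, 35.8, 112.0), (105.5, 141.2, 35.8, 119.0), (105.8, 141.2, 35.5, 121.0)]
top _s3 [(115.8, 151.2, 35.5, 113.0), (115.5, 151.2, 35.8, 120.0), (115.5, 151.5, 36.0, 121.0)]
top _s4a [(127.2, 158.0, 30.8, 176.0), (127.2, 158.2, 31.0, 190.0), (127.2, 158.5, 31.2, 193.0)]
top _s4 [(126.0, 157.8, 31.8, 113.0), (125.8, 158.0, 32.2, 120.0), (126.0, 158.2, 32.2, 121.0)]
scene 0 [(90.8, 125.8, 35.0, 146.0), (91.0, 125.2, 34.2, 102.0), (93.8, 125.5, 31.8, 46.0)]
scene _s1 [(96.2, 131.8, 35.5, 81.0), (98.8, 132.0, 33.2, 58.0), (102.8, 132.8, 30.0, 28.0)]
scene _s2 [(107.0, 142.2, 35.2, 84.0), (106.2, 142.8, 36.5, 56.0), (110.5, 143.2, 32.8, 27.0)]
scene _s3 [(116.0, 151.8, 35.8, 88.0), (117.5, 151.8, 34.2, 57.0), (121.5, 153.8, 32.2, 29.0)]
scene _s4a [(128.0, 158.2, 30.2, 143.0), (129.0, 158.0, 29.0, 99.0), (134.0, 159.5, 25.5, 45.0)]
scene _s4 [(127.8, 158.2, 30.5, 75.0), (128.2, 158.8, 30.5, 55.0), (131.5, 157.8, 26.2, 30.0)]
```

>>> {"method": "move_arm", "body": {
  "rows": [
    [[0, 0.0066, 0.0002, 0.046, 0, 0, 0.01], [0, 0.0066, 0.0002, 0.046, 0, 0, 0.01], [0, 0.0066, 0.0002, 0.046, 0, 0, 0.01], [0, 0.0066, 0.0002, 0.046, 0, 0, 0.01], [0, 0.0066, 0.0002, 0.046, 0, 0, 0.01], [0, 0.0066, 0.0002, 0.046, 0, 0, 0.01], [0, 0.0066, 0.0002, 0.046, 0, 0, 0.01], [0, 0.0066, 0.0002, 0.046, 0, 0, 0.01], [0, 0.0066, 0.0002, 0.046, 0, 0, 0.01], [0, 0.003, 0, 0.018, 0, 0, 0.01]]
  ]
}}

```text
clock: 15.75
position: [468.8, -329.5, 177.1]
ee_rot: [[0.999, -0.019, 0.032], [-0.036, -0.71, 0.703], [0.009, -0.704, -0.71]]
contact_force: [2.0, 4.2, 6.4]
finger_gap: 17.4
```

```bash
cat >> plan.py <<'E'
def sleeve(tag):
  for n in ['top','scene']:
    ci=viewer.camera_info(n)
    im=cv2.imread(f'pics/{n}{tag}.png').astype(np.float32); yy=0
    xs=np.arange(70,200,.25); P=O+np.outer(xs,ex)+yy*ey+np.array([0,0,40.])
    uv=proj(ci,P).astype(np.float32)
    v=cv2.remap(im,uv[:,0].reshape(1,-1),uv[:,1].reshape(1,-1),cv2.INTER_LINEAR)[0]
    y=np.minimum(v[:,1],v[:,2])-v[:,0]
    k=np.argmax(np.convolve(y,np.ones(80)/80,'same')); m=np.percentile(y[k-20:k+20],50); on=y>m/2
    a=b=k
    while on[a-1]: a-=1
    while on[b+1]: b+=1
    print(n,'sleeve',xs[a],xs[b],xs[b]-xs[a])
E
python3 -c "
from plan import *
rep(45,147.6,1)
look('s5a'); sleeve('_s5a')"
```

```text
[ 468.8 -329.5  177.1] [[0.999, -0.019, 0.032], [-0.036, -0.71, 0.703], [0.009, -0.704, -0.71]] [ 0.56  0.89  0.55  1.45 -0.78  1.7  -0.29] F [2.  4.2 6.4] T [ 0.9 -0.1 -0.2]
TCP lean 44.84 r 146.9 y 0.0 tool lean 44.73
[0.0001, 0.0004, -0.0007, 0.0047, -0.0111, 0.0019, 0.0854],
top panel st [281.    1.2  36. ] [229.6 218. ] 87.86
top yellow 62 [[138.1, -4.7, 36.1], [147.9, 2.4, 40.3], [159.6, 8.8, 46.2]]
scene panel st [280.8  -4.   36. ] [226.3 203.9] 88.04
scene yellow 28 [[138.6, -8.6, 33.0], [147.3, -3.1, 39.5], [158.1, 4.8, 43.2]]
top sleeve 136.75 158.25 21.5
scene sleeve 138.0 158.0 20.0
```

>>> {"method": "move_arm", "body": {
  "rows": [
    [[0, -0.0066, 0.0002, -0.046, 0, 0, 0.01], [0, -0.0066, 0.0002, -0.046, 0, 0, 0.01], [0, -0.0066, 0.0002, -0.046, 0, 0, 0.01], [0, -0.0066, 0.0002, -0.046, 0, 0, 0.01], [0, -0.0066, 0.0002, -0.046, 0, 0, 0.01], [0, -0.0066, 0.0002, -0.046, 0, 0, 0.01], [0, -0.0066, 0.0002, -0.046, 0, 0, 0.01], [0, -0.0066, 0.0002, -0.046, 0, 0, 0.01], [0, -0.0066, 0.0002, -0.046, 0, 0, 0.01], [0, -0.0035, 0, -0.024, 0, 0, 0.01]]
  ]
}}

```text
clock: 16.68
position: [470.5, -275.5, 211.7]
ee_rot: [[0.999, -0.03, 0.023], [-0.036, -0.947, 0.319], [0.012, -0.32, -0.947]]
contact_force: [4.6, -17.2, -22.8]
finger_gap: 17.2
```

```bash
python3 -c "
from plan import *
rep(20,147.6,1)
look('s5'); sleeve('_s5')"
```

```text
[ 470.5 -275.5  211.7] [[0.999, -0.03, 0.023], [-0.036, -0.947, 0.319], [0.012, -0.32, -0.947]] [ 0.18  0.62  0.74  1.72 -0.66  1.27 -0.43] F [  4.6 -17.2 -22.8] T [-3.3 -0.5 -0.1]
TCP lean 19.63 r 147.3 y -0.0 tool lean 18.65
[-0.0, 0.0009, -0.0003, 0.0235, -0.0137, -0.002, 0.0854],
top panel st [281.    1.2  36. ] [229.7 218. ] 87.86
top yellow 63 [[136.0, -4.7, 34.5], [146.9, 2.3, 40.1], [159.0, 7.5, 45.6]]
scene panel st [281.6  -3.5  36. ] [225.6 203.7] 87.62
scene yellow 26 [[137.3, -8.7, 30.5], [147.6, -3.7, 38.7], [156.7, 2.9, 42.9]]
top sleeve 135.5 158.0 22.5
scene sleeve 138.0 158.0 20.0
```

>>> {"method": "move_arm", "body": {
  "rows": [
    [[0, 0, 0, 0, 0, 0, 0.03], [0, 0, 0, 0, 0, 0, 0.06], [0, 0, 0, 0, 0, 0, 0.0854], [0, 0, 0, 0, 0, 0, 0.0854], [0, 0, 0, 0, 0, 0, 0.0854], [0, 0, 0, 0, 0, 0, 0.0854], [0, 0, 0, 0, 0, 0, 0.0854], [0, 0, 0, 0, 0, 0, 0.0854], [0, 0, 0, 0, 0, 0, 0.0854], [0, 0, 0, 0, 0, 0, 0.0854]]
  ]
}}

```text
clock: 17.62
position: [470.1, -276.8, 211.6]
ee_rot: [[0.999, -0.032, 0.024], [-0.038, -0.948, 0.317], [0.012, -0.318, -0.948]]
contact_force: [0.3, -0.7, -1.0]
finger_gap: 85.2
```

```bash
python3 -c "
from plan import *
rep(20,147.6,1)
im,d=viewer.capture('wrist'); cv2.imwrite('pics/w5.png',im)"
```

```text
[ 470.1 -276.8  211.6] [[0.999, -0.032, 0.024], [-0.038, -0.948, 0.317], [0.012, -0.318, -0.948]] [ 0.18  0.62  0.74  1.72 -0.66  1.27 -0.43] F [ 0.3 -0.7 -1. ] T [-0.4  0.  -0. ]
TCP lean 20.12 r 147.7 y 0.2 tool lean 18.52
[0.0002, -0.0003, 0.0001, 0.0258, -0.0144, -0.0038, 0.0854],
```

View pics/w5.png

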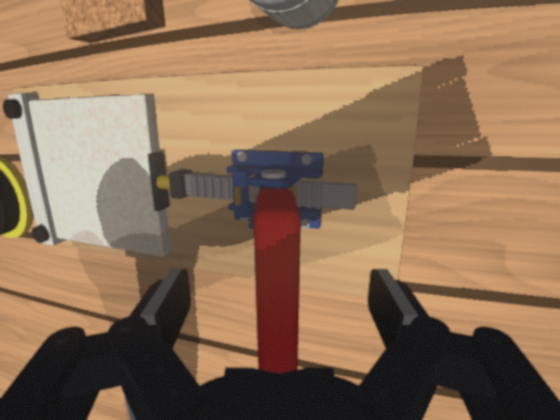

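The fingers are open and clear on both sides of the grip at (278,290). The plunger is shortened at (163,183). I'll withdraw along the lever.

>>> {"method": "move_arm", "body": {
  "rows": [
    [[0, 0, -0.012, 0, 0, 0, 0.0854], [0, 0, -0.015, 0, 0, 0, 0.0854], [0, 0, -0.02, 0, 0, 0, 0.0854], [0, 0, -0.02, 0, 0, 0, 0.0854], [0, 0, -0.02, 0, 0, 0, 0.0854], [0, 0, -0.02, 0, 0, 0, 0.0854], [0, 0, -0.02, 0, 0, 0, 0.0854], [0, 0, -0.015, 0, 0, 0, 0.0854], [0, 0, 0, 0, 0, 0, 0.0854], [0, 0, 0, 0, 0, 0, 0.0854]]
  ]
}}

```text
clock: 18.5
position: [464.4, -326.0, 359.6]
ee_rot: [[0.999, -0.035, 0.023], [-0.04, -0.949, 0.313], [0.01, -0.314, -0.949]]
contact_force: [-0.3, -0.1, 0.1]
finger_gap: 85.3
```

```bash
python3 -c "
from plan import *
rep(20,147.6,1)
look('s6'); sleeve('_s6')
ci=viewer.camera_info('top'); im=cv2.imread('pics/top_s6.png')
ci=viewer.camera_info('wrist'); im,d=viewer.capture('wrist'); cv2.imwrite('pics/w6.png',im)
w=((cv2.cvtColor(im,cv2.COLOR_BGR2HSV)[...,1]<45)).astype(np.uint8)
"
```

```text
[ 464.4 -326.   359.6] [[0.999, -0.035, 0.023], [-0.04, -0.949, 0.313], [0.01, -0.314, -0.949]] [ 0.24  0.55  0.8   1.42 -0.57  1.6  -0.54] F [-0.3 -0.1  0.1] T [-0.3  0.   0. ]
TCP lean 19.27 r 303.6 y 4.6 tool lean 18.3
[0.0025, -0.0008, 0.156, 0.0296, -0.0133, -0.0064, 0.0854],
top panel st [281.    1.2  36. ] [229.6 218. ] 87.86
top yellow 67 [[136.0, -5.0, 35.3], [147.4, 2.5, 40.3], [159.7, 7.9, 45.7]]
scene panel st [280.9  -4.3  36. ] [225.8 204. ] 88.25
scene yellow 31 [[137.4, -8.8, 34.0], [148.7, -3.0, 40.0], [160.8, 4.8, 45.0]]
top sleeve 135.5 158.25 22.75
scene sleeve 137.25 158.25 21.0
```

View pics/top_s6.png

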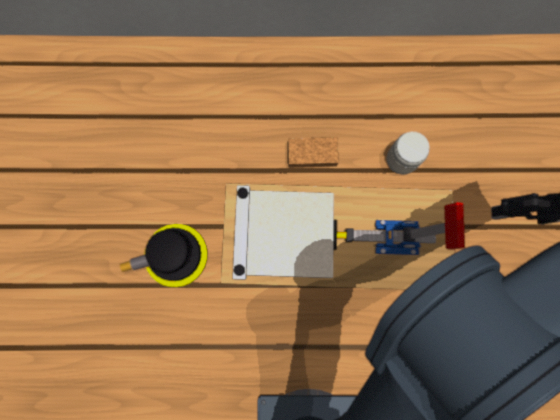

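View pics/w6.png

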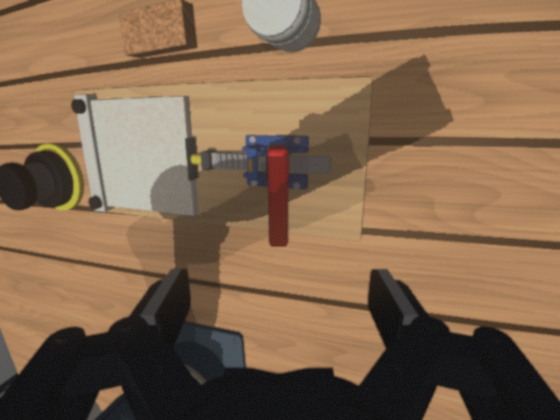

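The panel sits against the fence, with the seam at column 247. The sleeve shows at (341,236), the handle is free at (455,226), and the bystanders are where they were. I'll do one quick flatness check and then hand in.

```bash
python3 -c "
from plan import *
ci=viewer.camera_info('top'); im,d=viewer.capture('top')
P,_=cloud(ci,d,np.ones(d.shape)); S=st(P)
k=(S[:,0]>180)&(S[:,0]<350)&(abs(S[:,1])<85)&(S[:,2]<60)
a=np.linalg.lstsq(np.c_[S[k,:2]-[265,0],np.ones(k.sum())],S[k,2],rcond=None)[0]; print('panel top tilt',a)
h=cv2.cvtColor(im,cv2.COLOR_BGR2HSV)
xs=[]
for y in range(-80,81,20):
    x=np.arange(150,185,.25); uv=proj(ci,O+np.outer(x,ex)+y*ey+np.array([0,0,36.])).astype(np.float32)
    v=cv2.remap(im[...,0].astype(np.float32),uv[:,0].reshape(1,-1),uv[:,1].reshape(1,-1),cv2.INTER_LINEAR)[0]
    xs.append(x[np.argmax(np.gradient(cv2.GaussianBlur(v.reshape(1,-1),(0,0),3)[0]))])
print('near edge x',xs,'=> panel centre',np.median(xs)+100)
from plant import arm
print(arm.job_done())"
```

```text
panel top tilt [6.64815852e-04 4.88008373e-04 3.62151106e+01]
near edge x [np.float64(165.75), np.float64(166.75), np.float64(167.0), np.float64(166.0), np.float64(166.25), np.float64(166.0), np.float64(166.0), np.float64(166.0), np.float64(165.75)] => panel centre 266.0
the job is handed in; nothing more can be done
None
```

The panel is clamped flat and square against the fence, with the plunger pressed in about 13 mm (allowed 3 to 18 mm). I handed the job in at about 18.7 s, and it reports no verdict.

**What I did:** I gripped the red handle in line with the lever and pushed it back from about 26.5° to its 20° stop. I then pumped five full strokes, each to about 45° and back, let go, and backed off along the lever.

**Last checks, after letting go:**
- **Panel position:** its centre is 266 mm along the station, against 265.5–266 mm expected when it touches the fence.
- **Squareness and flatness:** the near edge is straight within about 1 mm across the width. The top face is at 36.2 mm with a tilt under 0.001.
- **Plunger:** the sleeve shows 22.8 mm from the top camera and 21 mm from the scene camera, so it is pressed in 12.8 to 14.5 mm. The two cameras disagree by about 1.7 mm, but both are well inside the range.
- **After four strokes:** the panel already touched the fence, but the plunger read only about 3.5 mm (5 mm by the scene camera), so I added the fifth stroke for margin.
- **Bystanders and forces:** the sander, can and cork block look unmoved in the last top view. The gripper touched only the handle. The highest wrist force I read was about 46 N, against the lever's back stop.

**Check that failed:** once the panel touched the fence, my panel outline merged with the fence, so I dropped it and used the near-edge measurement instead.

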